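# Mount the bench camera on its ball stand and latch it

## Robot

A 7-joint arm with a two-finger parallel gripper is mounted at the origin on the work surface. World frame = base frame: x ahead of the robot, y to its left, z up, the work surface at z = 0. Lengths are in m, angles in degrees, forces in N, time in s.
With the tool pointing down it reaches from about 0.425 to 1.025 m from the base axis. Payload 3.6 kg.
Tool frame: the origin (TCP) lies at the very end of the fingers, on their centre line; the grasp point (between the pads) lies 19 mm behind it; z points along the fingers, y is the direction in which the jaws open and shut (so a half turn about z gives the same grasp; the last joint's range is limited). The gripper opens to 85 mm and grips with 20 to 120 N. Pads are 22 mm wide; open, the fingers measure 114 mm over their backs; the gripper's body (76 mm by 85 mm) begins 54 mm behind the grasp point. The pads swing forward as they close: fully open they stand 13 mm farther back than shut.
Start: joints at [-70.216, 33.873, 2.773, 92.16, -1.908, 54.013, -1.931], TCP at [0.308, 0.656, 0.231] pointing down, gripper open.
Joint ranges: [-153.93, 153.93], [-27.13, 128.08], [-72.61, 78.16], [10.71, 143.7], [-87.88, 267.88], [4.46, 118.87], [-176.78, 176.78]. Speed limits (degrees/s): [147.25, 147.25, 180, 180, 180, 180, 180].

## Interface

Orientations are given as [roll, pitch, yaw] about the fixed x, y, z axes, in that order (R = Rz(yaw) Ry(pitch) Rx(roll)).
In Python, from workcell import env, cams gives the robot as it stands. The module is installed in compiled form; this text tells all that it offers. Calls block until the motion is done:
- env.reach(position, orientation): joint-space move of the TCP to a pose.
- env.movel(position, rot=None, max_speed=0.15, threshold=None): straight line of the TCP; rot=None keeps the orientation; max_speed is the mean speed in m/s. With threshold (N) it stops when the force on the tool has changed by that much, and returns True; else False.
- env.goto_joints(angles): joint-space move.
- env.let_go() and env.close(effort=None): open the fingers fully, or close them until they stop; effort is the grip in N (None keeps the last).
- env.sleep(seconds).
- env.solve_ik(position, orientation): joint angles nearest the present ones, or None.
- cams.snapshot(name): name is "side" or "top"; returns the picture (480x640x3 uint8, red, green, blue); there is no depth.
- cams.get_calibration(name): a dict with "vertical_fov" (degrees; the focal length in pixels is half the picture's height over the tangent of half this angle, whatever the lens; pixels are square), "cx", "cy" (the principal point, pixels), "k1" (the pictures are not rectified: a ray, as slopes to the right and down, at radius r is drawn at 1 + k1 r^2 times it, then the intrinsics apply), "T" (4x4, takes a point from camera to world coordinates). Camera axes: x right, y down, z forward; pixel columns grow to the right and rows downward; lengths in m; the calibration is good to about 2 mm. A picture is of the moment at which its call begins. get_calibration takes no time and is no camera call.
A pose or a line that the arm cannot do raises env.PlanningError and nothing moves.
- env.hand_in(): hands the job in, once; it reports no verdict.
Readings, each from a call of its own:
- env.current_time(): time.
- env.current_joints(): joint angles.
- env.current_joint_vel(): joint speeds.
- env.current_tau(): joint torques, N m.
- env.current_ee_pos(): TCP position.
- env.current_tcp_rot(): TCP orientation.
- env.current_ft_force(): force on the tool from outside, world axes, zero at the start.
- env.current_ft_torque(): the same for the moment, N m.
- env.current_width(): opening from 0.0 (shut) to 1.0 (fully open).
Only numpy, scipy, OpenCV 4.12 (cv2) and the standard library are available. Lean on these libraries where they do the work, as an engineer would, in place of code of your own. Each camera call takes 0.05 s, during which the arm holds its last target.

## Task

First take the black dust cap off the ball of the steel stand and lay it in the shallow steel tray. Then, with its latch lever still raised, lower the small camera's socket gently onto the ball, without dropping it, until the flange sits flat on the stand's round seat, and then press the latch lever fully down. Leave the camera standing latched on the stand and the bottle, tip box and tube rack where they are.

Things in the scene. Friction and masses are not known exactly. Their poses are not given: they have to be found in the camera images.
- ball_center (a point): Centre of the steel ball (24 mm diameter) on the fixed stand. The stand is screwed down: base plate 120 x 110 x 10 mm, a pillar, and a round flat seat, 96 mm in diameter, its top 50 mm above the bench. A 10 mm neck holds the ball over the seat's middle, its centre 19 mm and its top 31 mm above the seat. z is up.
- seat (a point): Centre of the seat's top face, directly below the ball, 50 mm above the bench; z is up.
- cap_center (a point): Centre (half-way up) of the dust cap: a black plastic cup turned upside down, 34 mm outside diameter, 40 mm high, 28 mm bore, 35 mm deep, 30 g. At the start it stands loosely over the ball with its rim on the seat, so it must rise at least 35 mm to clear the ball. z is its axis.
- tray_in (a point): Centre of the inner floor of the fixed open steel tray, 160 (x) x 140 (y) mm outside, walls 3 mm thick and 18 mm high from the bench. It lies to one side of the stand, the camera to the other side; which is left or right varies.
- camera_center (a point): Centre of the camera's white box, 40 mm (x) x 38 mm (y) x 36 mm (z), the part to grasp, across its y faces. The x axis points to the lens (a black tube 28 mm in diameter that stands 20 mm out of the +x face), z is up. This point is 58 mm above the flange's underside, on the socket's axis.
- socket_mouth (a point): Centre of the socket's mouth in the flange's underside; same axes as camera_center. The socket is a round bore of 27 mm diameter, 33 mm deep, open downwards. Seated, this point coincides with seat; the camera may face any way.
- lever_pad (a point): Middle of the upper face of the pad (18 x 22 mm) at the end of the steel latch lever, on the side opposite the lens (-x). Hinge: parallel to y, at x = -24 mm, 28 mm above the flange's underside; pad middle 32 mm, tip 41 mm from it. Fully down the lever is level, pad middle at x = -56 mm, its face 31 mm above the underside; raised it slopes up outward at 31 degrees.
- lever (a joint): Angle of the latch lever: 0 raised (as far as it goes), 0.55 rad fully down. Friction keeps it where it is left; pressing the pad takes about 2 to 6 N. It drives a bolt in under the ball, so it springs back if the socket is only part-way onto the ball.
- bottle: Bystander: amber bottle, 60 mm diameter, 130 mm high; origin at its underside's centre. Leave alone.
- tipbox: Bystander: grey pipette tip box with clear lid, 85 x 120 x 62 mm; origin at its underside's centre. Leave alone.
- rack: Bystander: white tube rack, 70 x 120 x 36 mm; origin at its underside's centre. Leave alone.
- head: The whole loose camera with its coupler, about 0.4 to 0.55 kg; origin at the middle of the flange's underside, axes as camera_center. Under the white box is the aluminium coupler: a dome 40 mm in diameter up to 38 mm above the underside, and a flat round flange 92 mm in diameter, 8 mm thick. At the start it stands on its flange on the bench.
- cap: The whole dust cap; origin at the middle of its open rim, 20 mm below cap_center.
Not all that is in view belongs to the job. Of the things shaped like the cap, the black one is meant.

How it is judged (in metres and radians):
On the way, in this order (a step that is already met when the one before it is completed fails the run):
1. the dust cap lies in the tray, let go (x of cap_center in the frame of tray_in between -0.075 and 0.075 m and y of cap_center in the frame of tray_in between -0.065 and 0.065 m and z of cap_center in the frame of tray_in below 0.03 m and contact force between the fingers and cap below 0.1 N), for 0.2 s.
2. the camera's flange sits flat on the seat with the ball in its socket, the lever still raised (horizontal distance between socket_mouth and ball_center below 0.004 m and z of socket_mouth in the frame of seat between -0.003 and 0.003 m and angle between socket_mouth's own z axis and vertical below 0.06 rad and value of joint lever below 0.3 rad), for 0.2 s.
3. the latch lever is fully down (value of joint lever above 0.48 rad), for 0.2 s.
At the end, for the whole second after the job is handed in: The cap lies within the tray (its centre inside the walls and less than 30 mm above the tray's floor); the camera's socket is on the ball (within 4 mm sideways, underside within 3 mm of the seat, tilt under 0.06 rad); the lever is at more than 0.48 of 0.55 rad; cap and camera are at rest (x of cap_center in the frame of tray_in between -0.075 and 0.075 m and y of cap_center in the frame of tray_in between -0.065 and 0.065 m and z of cap_center in the frame of tray_in below 0.03 m and horizontal distance between socket_mouth and ball_center below 0.004 m and z of socket_mouth in the frame of seat between -0.003 and 0.003 m and angle between socket_mouth's own z axis and vertical below 0.06 rad and value of joint lever above 0.48 rad and linear speed of each of head, cap below 0.02 m/s); the robot touches nothing.
It fails at once if a bystander is shifted by more than 30 mm (distance of any of bottle, tipbox, rack from where it was at the start of the episode above 0.03 m).
It fails at once if the camera is tipped by more than 40 degrees (angle between camera_center's own z axis and vertical above 0.7 rad).
It fails at once if the camera is dropped onto the stand (falls free faster than 0.5 m/s there) (horizontal distance between socket_mouth and ball_center below 0.05 m and contact force between the fingers and head below 0.1 N and linear speed of head above 0.5 m/s).
It also fails if it takes over 64 s, if anything falls off the work surface, if the arm or the gripper's body presses on something with over 40 N, if the wrist force passes 120 N, or if a joint passes its speed limit or range.

## Working session

There is one attempt and no reset: what is moved stays moved. The work goes in short steps, each a Python script; the robot and the scene stay as the last script left them, time stands still between calls to the robot, and variables do not carry over. Pictures are saved under pics/ and viewed, and the job is handed in when it is done.

```bash
mkdir -p pics; ls; python3 - <<'E'
from workcell import env, cams
import cv2
for n in("side","top"):
    im=cams.snapshot(n); cv2.imwrite(f"pics/{n}0.png",im[...,::-1]); print(n,cams.get_calibration(n))
print(env.current_time(),env.current_ee_pos(),env.current_tcp_rot(),env.current_width())
E
```

```text
pics
side {'vertical_fov': 55.873217133668525, 'cx': 313.62715888918495, 'cy': 241.26103609072572, 'k1': -0.0178690870530315, 'T': array([[ 0.9337007 , -0.25478826,  0.25156697,  0.36042728],
       [-0.35757343, -0.62711308,  0.69200465, -0.61021582],
       [-0.01855373, -0.73607889, -0.67664143,  0.685623  ],
       [ 0.        ,  0.        ,  0.        ,  1.        ]])}
top {'vertical_fov': 45.026295490739564, 'cx': 328.4809980841063, 'cy': 227.29579855073987, 'k1': -0.14093104876158763, 'T': array([[ 0.00110857, -0.9954477 ,  0.09530296,  0.48431115],
       [-0.99950242,  0.00190123,  0.03148481, -0.00309633],
       [-0.03152267, -0.09529044, -0.99495028,  1.08911278],
       [ 0.        ,  0.        ,  0.        ,  1.        ]])}
0.1 [0.30767636 0.65563883 0.2302467 ] [-1.79882371e+02  6.96406612e-03  1.54865485e+02] 1.0040463344596562
```

View pics/side0.png

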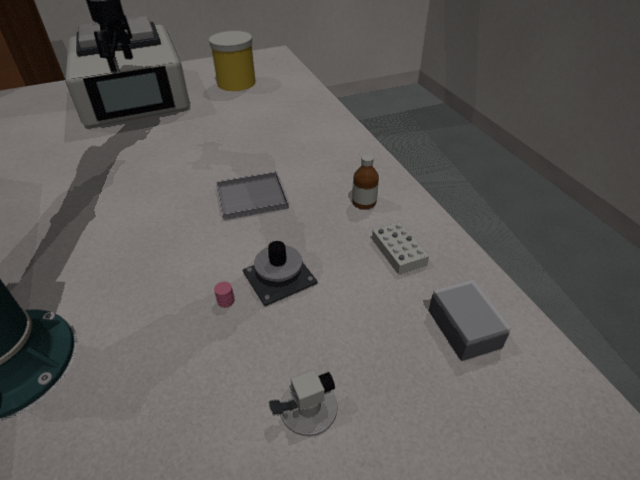

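View pics/top0.png

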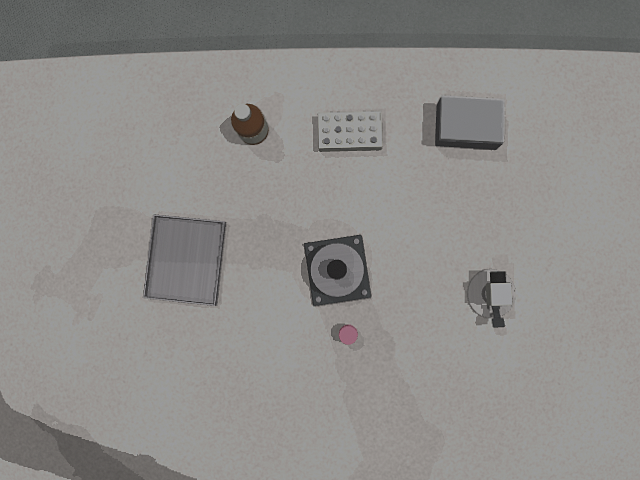

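The top view shows the tray at (185,260), the stand at (337,270), the camera at (500,295) with its lens facing up in the picture (+x), and the bystanders along the top edge. Two things are shaped like the cap: the black one on the stand (top 337,269; side 277,252) and the pink one on the bench (top 347,334; side 225,294). The black one on the ball fits. I'll confirm it in enlarged crops.

```bash
cat > h.py <<'E'
import numpy as np, cv2
from workcell import env, cams
def cal(n):
    c=cams.get_calibration(n); f=240/np.tan(np.radians(c['vertical_fov'])/2)
    return f,c['cx'],c['cy'],c['k1'],np.array(c['T'])
def proj(n,P):
    f,cx,cy,k,T=cal(n); P=np.atleast_2d(P)
    q=(P-T[:3,3])@T[:3,:3]; s=q[:,:2]/q[:,2:]; r2=(s**2).sum(1,keepdims=True)
    return s*(1+k*r2)*f+[cx,cy]
def ray(n,px):
    f,cx,cy,k,T=cal(n)
    K=np.array([[f,0,cx],[0,f,cy],[0,0,1]])
    u=cv2.undistortPoints(np.array([[px]],float),K,np.array([k,0,0,0,0.]))[0,0]
    d=T[:3,:3]@[u[0],u[1],1]; return T[:3,3],d/np.linalg.norm(d)
def onz(n,px,z):
    o,d=ray(n,px); return o+d*(z-o[2])/d[2]
def tri(ps,pt):
    A=np.zeros((3,3));b=np.zeros(3);L=[]
    for n,p in(("side",ps),("top",pt)):
        o,d=ray(n,p);M=np.eye(3)-np.outer(d,d);A+=M;b+=M@o;L.append((M,o))
    x=np.linalg.solve(A,b); return x,[np.linalg.norm(M@(x-o)) for M,o in L]
def crop(n,im,x0,y0,w,h,s): 
    return cv2.resize(im[y0:y0+h,x0:x0+w],None,fx=s,fy=s,interpolation=cv2.INTER_CUBIC)
E
python3 - <<'E'
from h import *
s=cv2.imread("pics/side0.png");t=cv2.imread("pics/top0.png")
a=np.hstack([crop(0,t,290,225,95,130,4),crop(0,s,205,225,100,130,4)]);cv2.imwrite("pics/c1.png",a)
a=np.hstack([crop(0,t,455,260,75,75,5),crop(0,s,260,362,80,75,5)]);cv2.imwrite("pics/c2.png",a)
E
```

```text
(no output)
```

View pics/c1.png

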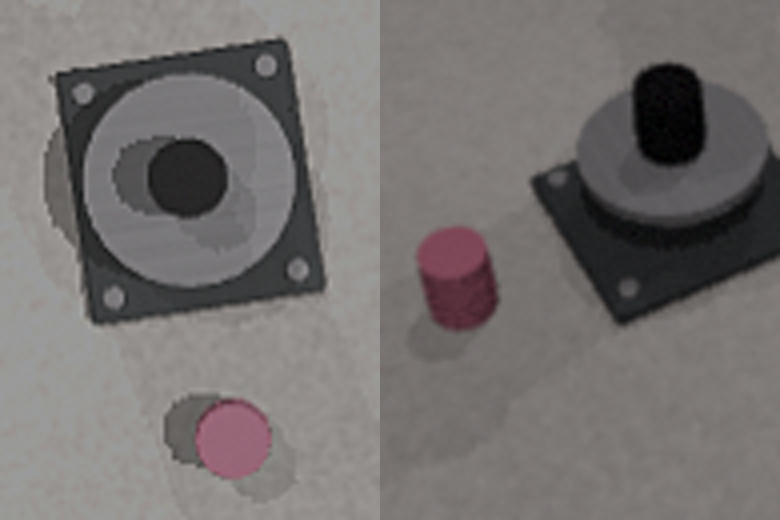

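View pics/c2.png

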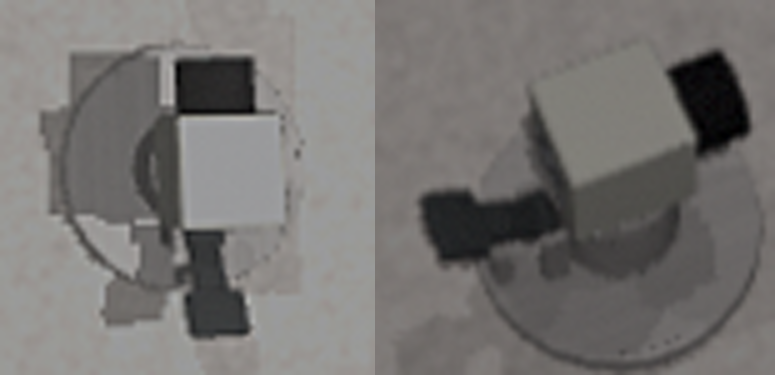

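The crops confirm it: the black cap stands on the ball over the seat, and the pink one is a decoy. Next I'll fit the poses.

```bash
cat > fit.py <<'E'
from h import *
from scipy.optimize import least_squares
def circ(r,z,n=48):
    a=np.linspace(0,2*np.pi,n,endpoint=False); return np.c_[r*np.cos(a),r*np.sin(a),0*a+z]
def hullc(uv):
    hl=cv2.convexHull(uv.astype(np.float32)); m=cv2.moments(hl); return np.array([m['m10'],m['m01']])/m['m00'],hl
def mask_c(g,box,thr):
    x0,y0,x1,y1=box; m=np.zeros(g.shape,np.uint8); m[y0:y1,x0:x1]=(g[y0:y1,x0:x1]<thr)
    n,l,st,c=cv2.connectedComponentsWithStats(m); i=1+np.argmax(st[1:,4]); return c[i],st[i]
E
python3 - <<'E'
from fit import *
s=cv2.imread("pics/side0.png",0);t=cv2.imread("pics/top0.png",0)
cs,ss=mask_c(s,(262,232,295,270),32); ct,st=mask_c(t,(320,252,355,288),52)
print("cap mask",cs,ss,ct,st)
cyl=np.r_[circ(.017,.05),circ(.017,.09)]
def res(p,n,c): return hullc(proj(n,cyl+[p[0],p[1],0]))[0]-c
for nm,L in (("side",[("side",cs)]),("top",[("top",ct)]),("both",[("side",cs),("top",ct)])):
    r=least_squares(lambda p:np.concatenate([res(p,*l) for l in L]),[.5,0]); print("cap",nm,r.x,r.fun)
# seat extremes, top
c=np.array([290+189/4-.4,225+179.5/4-.4]);print("seat top",onz("top",c,.05))
E=np.array([[83,180],[295,180],[189,73],[189,286]])/4+[290,225]-.4
def rs(p): 
    u=proj("top",circ(.048,.05,180)+[p[0],p[1],0]); return [u[:,0].min()-E[0,0],u[:,0].max()-E[1,0],u[:,1].min()-E[2,1],u[:,1].max()-E[3,1]]
r=least_squares(rs,[.5,0]);print("seat top fit",r.x,r.fun)
u0=np.array([576-380,768-380])/4+205-.4
def rs2(p):
    u=proj("side",circ(.048,.05,180)+[p[0],p[1],0]); return [u[:,0].min()-u0[0],u[:,0].max()-u0[1],u[:,1].max()-(217/4+225-.4),u[:,1].min()-(80/4+225-.4)]
r=least_squares(rs2,[.5,0]);print("seat side fit",r.x,r.fun)
# box
tt=np.array([[180,115],[280,113],[284,227],[182,228]])/5+[455,260]-.4
sb=np.array([[155,85],[270,42],[320,148],[198,187]])/5+[260,362]-.4
# order: top img: up=+x, left=+y ; (x+,y+),(x+,y-),(x-,y-),(x-,y+)
B=np.array([[.02,.019,.076],[.02,-.019,.076],[-.02,-.019,.076],[-.02,.019,.076]])
S={'top':tt,'side':sb[[1,2,3,0]]}
def pb(p,n):
    a=p[2];R=np.array([[np.cos(a),-np.sin(a),0],[np.sin(a),np.cos(a),0],[0,0,1]])
    return (proj(n,B@R.T+[p[0],p[1],0])-S[n]).ravel()
for k in (['side'],['top'],['side','top']):
    r=least_squares(lambda p:np.concatenate([pb(p,n) for n in k]),[.45,-.3,0]);print("head",k,r.x[:2],np.degrees(r.x[2]),np.round(r.fun,1))
for n,px in (('top',(153,215)),('top',(226,221)),('top',(216,305)),('top',(144,297)),('side',(217,184)),('side',(279,174)),('side',(288,207)),('side',(222,217))): print("tray",onz(n,px,.018))
E
```

```text
cap mask [276.95108696 253.35869565] [269 241  17  25 368] [336.31561462 269.00664452] [327 260  20  19 301]
cap side [0.51019258 0.01345515] [4.39339942e-07 1.88621641e-07]
cap top [0.50795511 0.01505184] [2.61860009e-07 1.99360863e-06]
cap both [0.50902114 0.01421736] [-0.68814804 -0.09489091  0.48285688 -0.61326872]
seat top [0.50789568 0.0146992  0.05      ]
seat top fit [0.50804224 0.01475713] [-0.27933926  0.27757553 -0.18203426  0.17796692]
seat side fit [0.50974332 0.01255943] [-0.1956139   0.19533662  0.02450596 -0.05216405]
head ['side'] [ 0.46540716 -0.27598302] 0.617087169647306 [ 1.  -0.5  0.5 -0.6 -0.7  1.2 -0.8 -0.3]
head ['top'] [ 0.46405099 -0.27288097] 0.4726985284238777 [-0.6 -0.1  0.7 -0.1  0.5  0.  -0.5  0.2]
head ['side', 'top'] [ 0.46487634 -0.27459032] 0.5690331715108167 [ 0.3 -1.2 -0.2 -1.2 -1.4  0.5 -1.4 -0.9  0.3 -0.6  1.6 -0.6  1.4 -0.5
  0.5 -0.3]
tray [0.61110274 0.36561287 0.018     ]
tray [0.59916864 0.22358446 0.018     ]
tray [0.44199335 0.24013712 0.018     ]
tray [0.45534044 0.37920816 0.018     ]
tray [0.457523   0.36667355 0.018     ]
tray [0.61764565 0.34869386 0.018     ]
tray [0.59520289 0.20806193 0.018     ]
tray [0.44059298 0.23101232 0.018     ]
```

Both cameras agree to about 2–3 mm: cap (0.509, 0.014), tray (0.527, 0.298), head (0.465, -0.2745) with yaw about 0.5°, all within reach. Now the cap.

```bash
python3 - <<'E'
from h import *
for y in (0,180):
    q=env.solve_ik([.509,.0142,.2],[180,0,y]); print(y,None if q is None else np.round(q,1))
E
```

```text
0 [-39.2  26.8  44.1 122.7 -28.5  41.1 -66. ]
180 [-10.3  21.1   4.6 121.5  -2.7  37.5  86.2]
```

```bash
python3 - <<'E'
from h import *
R=[180,0,180]
env.reach([.509,.0142,.17],R); print(env.current_ee_pos(),env.current_time())
print(env.movel([.509,.0142,.060],max_speed=.12,threshold=10),env.current_ee_pos(),env.current_ft_force())
env.close(effort=25); print("w",env.current_width(),env.current_ft_force(),env.current_time())
for n in("side","top"): cv2.imwrite(f"pics/{n}1.png",cams.snapshot(n)[...,::-1])
a=np.hstack([crop(0,cv2.imread("pics/top1.png"),280,210,110,110,3),crop(0,cv2.imread("pics/side1.png"),215,195,110,110,3)]);cv2.imwrite("pics/c3.png",a)
E
```

```text
[0.50949002 0.01524315 0.1701054 ] 2.5
False [0.50948982 0.01423931 0.06047723] [ 0.28948765 -0.10662619  0.97240159]
w 0.3958786168852704 [-1.34187357 -0.35322071  5.50172223] 4.0917
```

View pics/c3.png

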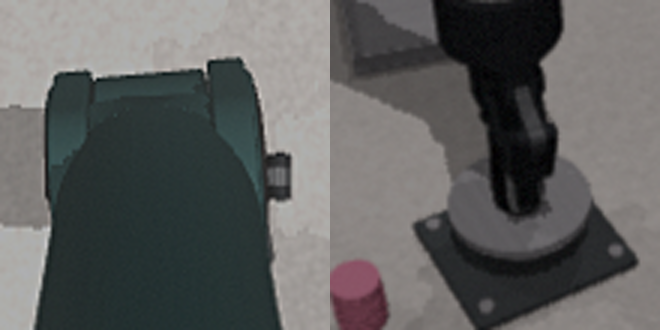

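The gripper has closed on the black cap: the opening reads about 33.7 mm against 34 mm expected, and in the side crop the fingers are around the cap above the seat at (517,190). I'll lift it and take it to the tray.

```bash
python3 - <<'E'
from h import *
R=[180,0,180]
p=env.current_ee_pos()
env.movel([p[0],p[1],.135],max_speed=.15); print("w",env.current_width())
env.movel([.527,.298,.135],max_speed=.3)
env.movel([.527,.298,.035],max_speed=.15)
print(env.movel([.527,.298,.010],max_speed=.03,threshold=4),env.current_ee_pos(),env.current_width())
env.let_go(); env.sleep(.1)
env.movel([.527,.298,.17],max_speed=.25); print(env.current_time())
env.reach([.465,-.2745,.2],[180,0,180.5])
for n in("side","top"): cv2.imwrite(f"pics/{n}2.png",cams.snapshot(n)[...,::-1])
print(env.current_time(),env.current_ee_pos())
E
```

```text
w 0.39631063920316423
True [0.52674391 0.29790333 0.01355913] 0.3959826880515159
8.875
11.05 [ 0.4657965  -0.27336124  0.19990569]
```

View pics/side2.png

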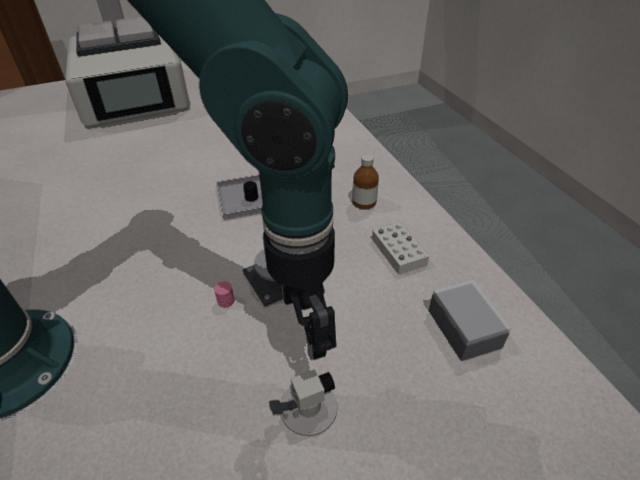

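View pics/top2.png

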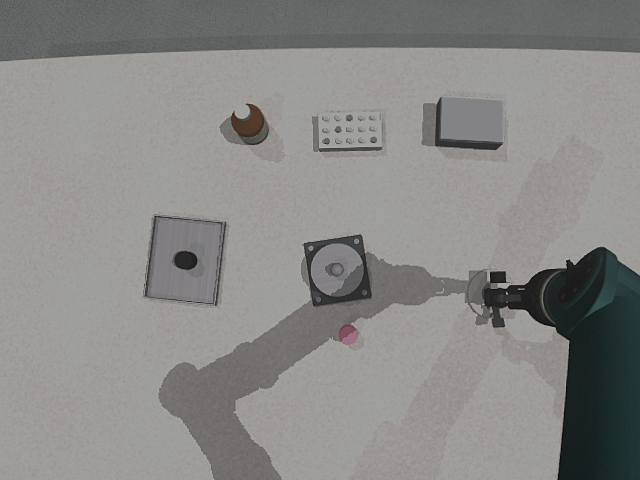

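The cap stands in the tray at (185,260) in the top view, let go, and the ball is bare at (337,269). Now I'll grasp the camera across its y faces.

```bash
python3 - <<'E'
from h import *
s=[.465,-.2745]
print(env.movel([*s,.043],max_speed=.12,threshold=10),env.current_ee_pos(),env.current_ft_force())
env.close(effort=60); print("w mm",85*env.current_width(),env.current_ft_force())
env.movel([*s,.060],max_speed=.05); env.sleep(.2)
print("w mm",85*env.current_width(),env.current_ft_force(),env.current_ft_torque())
env.movel([*s,.165],max_speed=.15)
env.movel([.4925,.0147,.165],rot=[180,0,180.5],max_speed=.2) if 0 else env.movel([.509,.0142,.165],max_speed=.2)
env.sleep(.2)
for n in("side","top"): cv2.imwrite(f"pics/{n}3.png",cams.snapshot(n)[...,::-1])
print(env.current_time(),env.current_ee_pos(),env.current_tcp_rot(),env.current_ft_force())
cv2.imwrite("pics/c4.png",crop(0,cv2.imread("pics/side3.png"),205,150,140,140,4))
cv2.imwrite("pics/c5.png",crop(0,cv2.imread("pics/top3.png"),270,200,140,140,4))
E
```

```text
False [ 0.46544796 -0.27477894  0.04360776] [0.06357919 0.28889477 0.78821842]
w mm 37.29032644627969 [-0.45049128  0.41497122  5.51661357]
w mm 37.124702083459354 [ 0.71135931 -0.3478243  -4.66098073] [-0.0181165  -0.00424645  0.01557335]
16.4583 [0.50894791 0.01363081 0.1650175 ] [-1.79993299e+02 -2.31977512e-03 -1.79559886e+02] [-0.42369866  0.10460398 -5.56462748]
```

View pics/c4.png

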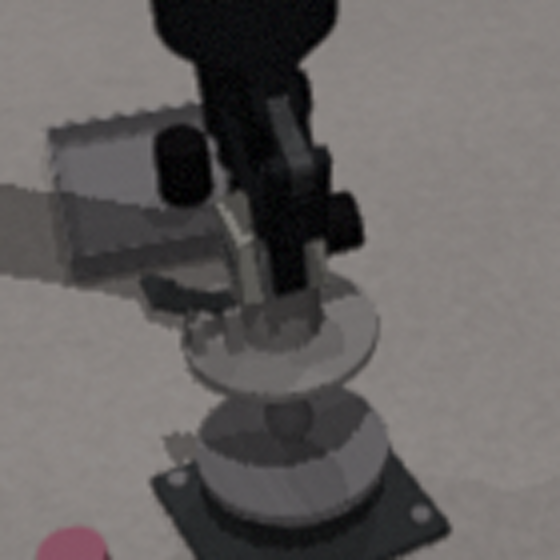

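View pics/c5.png

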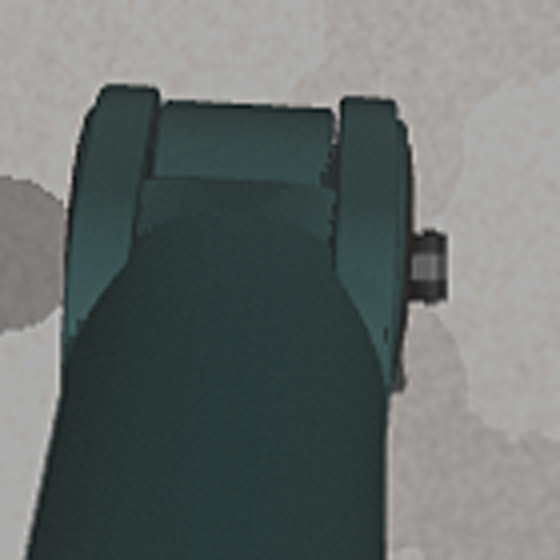

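The camera hangs upright in the grip (37 mm), with the flange at crop (283,335) just above the ball at (290,415). The lever is still raised. I'll measure the flange against the seat and ball at a finer zoom in the side view.

```bash
python3 - <<'E'
from h import *
from fit import circ
im=cv2.imread("pics/side3.png");s=10
x0,y0=245,212
c=crop(0,im,x0,y0,62,75,s) ; c=cv2.resize(im[y0:y0+75,x0:x0+62],None,fx=8,fy=8,interpolation=cv2.INTER_CUBIC); c=cv2.convertScaleAbs(c,alpha=1.5)
c2=c.copy()
def dr(pts,col):
    u=proj("side",pts); u=((u-[x0,y0]+.5)*8).astype(int); cv2.polylines(c2,[u],True,col,1)
zu=.165-.0436
f=np.array([.5092,.0116,0]) # guess
t=np.array([.50974,.01256,0])
dr(circ(.046,zu)+f,(0,255,0));dr(circ(.046,zu+.008)+f,(0,255,255))
dr(circ(.048,.05)+t,(0,0,255))
# ball silhouette
from math import *
o=cams.get_calibration("side")["T"][:3,3]; b=t+[0,0,.069]; d=(b-o)/np.linalg.norm(b-o); a=np.cross(d,[0,0,1]);a/=np.linalg.norm(a);e=np.cross(d,a)
th=np.linspace(0,2*pi,60); dr(b+.012*(np.cos(th)[:,None]*a+np.sin(th)[:,None]*e),(255,0,0))
cv2.imwrite("pics/c6.png",c[:, :400] if 0 else np.hstack([c[:,:396],c2[:,:396]]) if 0 else c2); cv2.imwrite("pics/c6r.png",c)
E
```

```text
(no output)
```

View pics/c6.png

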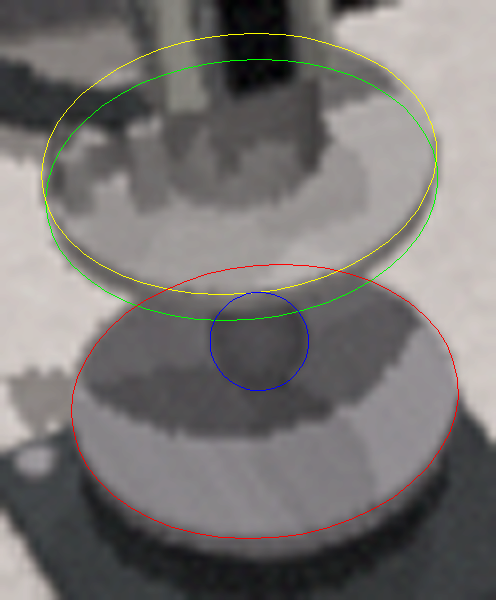

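View pics/c6r.png

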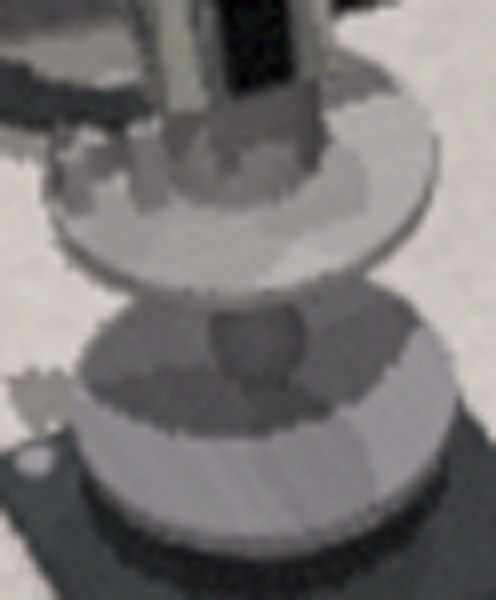

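```bash
python3 - <<'E'
from h import *
im=cv2.imread("pics/side3.png")
x0,y0=245,215
c=im[y0:y0+45,x0:x0+62]
g=cv2.createCLAHE(4,(2,2)).apply(cv2.cvtColor(c,cv2.COLOR_BGR2GRAY))
cv2.imwrite("pics/c7.png",cv2.resize(g,None,fx=12,fy=12,interpolation=cv2.INTER_NEAREST))
g=im[...,1]
for x in (262,268,273,278,283,288,293): print(x,[int(v) for v in g[238:262,x]])
for y in (230,234,238): print(y,[int(v) for v in g[y,246:256]],[int(v) for v in g[y,292:306]])
E
```

```text
262 [82, 98, 99, 98, 97, 96, 99, 103, 97, 75, 69, 71, 64, 65, 62, 64, 63, 66, 66, 66, 62, 52, 52, 51]
268 [98, 100, 105, 103, 104, 103, 104, 104, 105, 97, 71, 70, 67, 66, 66, 64, 64, 64, 63, 62, 53, 51, 52, 51]
273 [90, 104, 104, 105, 103, 105, 105, 103, 104, 101, 92, 79, 69, 44, 45, 48, 47, 48, 46, 44, 44, 47, 52, 53]
278 [97, 97, 96, 99, 104, 103, 104, 105, 109, 112, 74, 68, 56, 50, 48, 53, 51, 51, 49, 48, 42, 42, 44, 46]
283 [96, 97, 101, 109, 113, 117, 117, 118, 106, 80, 67, 63, 64, 63, 58, 51, 51, 52, 54, 56, 59, 55, 54, 46]
288 [98, 103, 110, 110, 111, 111, 106, 83, 69, 65, 63, 65, 66, 61, 59, 58, 58, 62, 58, 56, 57, 58, 57, 58]
293 [111, 110, 109, 95, 72, 73, 103, 127, 129, 117, 81, 62, 59, 59, 59, 60, 57, 59, 59, 70, 90, 90, 95, 96]
230 [86, 84, 87, 87, 85, 59, 65, 71, 92, 84] [112, 110, 112, 112, 112, 112, 110, 95, 125, 131, 130, 129, 128, 130]
234 [133, 133, 133, 132, 90, 59, 49, 68, 73, 74] [112, 112, 111, 110, 112, 110, 94, 98, 123, 126, 127, 127, 128, 128]
238 [134, 132, 131, 133, 129, 98, 99, 80, 77, 80] [112, 111, 111, 108, 87, 72, 111, 131, 130, 128, 126, 129, 131, 129]
```

View pics/c7.png

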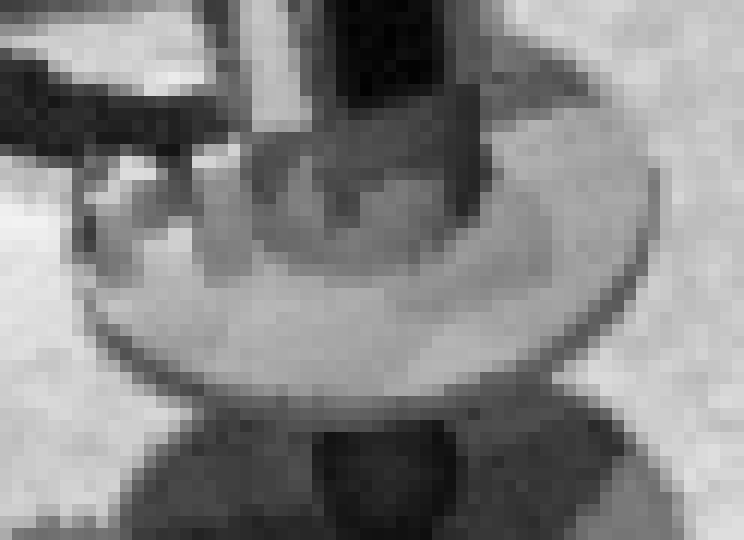

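The flange-to-seat offset in the side view is under about 1.5 mm, and dead reckoning agrees (delta 0.0442, 0.288). I'll descend gently with force sensing. Seating is expected at TCP z ≈ 0.0936.

```bash
python3 - <<'E'
from h import *
t=[.5092,.0137]
env.movel([*t,.128],max_speed=.06); env.sleep(.15)
print(np.round(env.current_ee_pos(),4),np.round(env.current_ft_force(),2),np.round(env.current_ft_torque(),3))
for z in (.117,.108,.099,.0955):
    r=env.movel([*t,z],max_speed=.025,threshold=5)
    print(z,r,np.round(env.current_ee_pos(),4),np.round(env.current_ft_force(),2),np.round(env.current_ft_torque(),3))
    if r: break
print(env.current_time())
cv2.imwrite("pics/side4.png",cams.snapshot("side")[...,::-1])
cv2.imwrite("pics/c8.png",crop(0,cv2.imread("pics/side4.png"),225,180,100,120,5))
E
```

```text
[0.5096 0.0137 0.1284] [ 0.04 -0.71 -4.55] [-0.025 -0.056  0.013]
0.117 False [0.5091 0.0137 0.1168] [-0.58 -0.15 -4.68] [-0.036  0.042  0.012]
0.108 False [0.5091 0.0137 0.1078] [-0.46 -0.65 -4.8 ] [-0.016 -0.049 -0.024]
0.099 False [0.5091 0.0137 0.0988] [ 0.83  0.3  -4.99] [-0.024  0.016  0.047]
0.0955 False [0.509  0.0137 0.0953] [-0.05 -0.73 -5.16] [-0.046 -0.032  0.004]
19.275
```

View pics/c8.png

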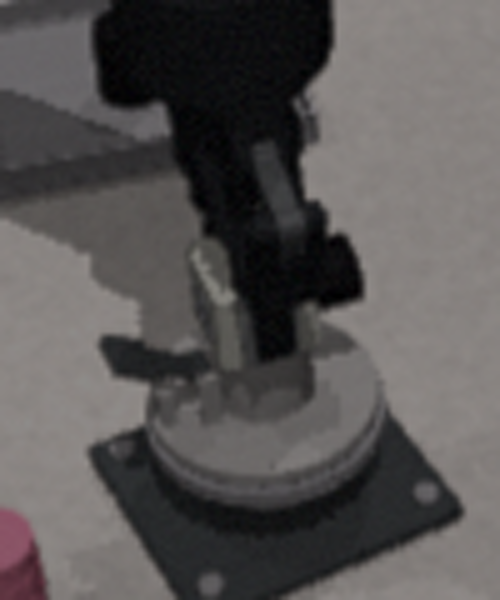

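The socket went over the ball without touching it, with no contact force (5 N is just the camera's weight). The flange is now about 2 mm above the seat. I'll lower it to contact.

```bash
python3 - <<'E'
from h import *
t=[.5092,.0137]
r=env.movel([*t,.0905],max_speed=.012,threshold=4)
print(r,np.round(env.current_ee_pos(),4),np.round(env.current_ft_force(),2),np.round(env.current_ft_torque(),3))
env.sleep(.3);print(np.round(env.current_ee_pos(),4),np.round(env.current_ft_force(),2),env.current_time())
E
```

```text
True [0.5095 0.0137 0.0935] [0.18 0.06 5.66] [-0.087  0.073 -0.072]
[0.5095 0.0137 0.0935] [-0.04 -0.19  5.33] 19.925
```

Contact came at z = 0.0935, as expected. I'll release, back off and look.

```bash
python3 - <<'E'
from h import *
env.let_go(); env.sleep(.2)
t=[.5092,.0137]
env.movel([*t,.19],max_speed=.15)
env.movel([.43,-.18,.20],max_speed=.3)
env.close(effort=40)
for n in("side","top"): cv2.imwrite(f"pics/{n}5.png",cams.snapshot(n)[...,::-1])
a=np.hstack([crop(0,cv2.imread("pics/top5.png"),290,220,95,120,4),crop(0,cv2.imread("pics/side5.png"),225,200,100,120,4)]);cv2.imwrite("pics/c9.png",a)
print(env.current_time(),env.current_ft_force())
E
```

```text
23.175 [ 0.00955815 -0.44164181  0.30203233]
```

View pics/c9.png

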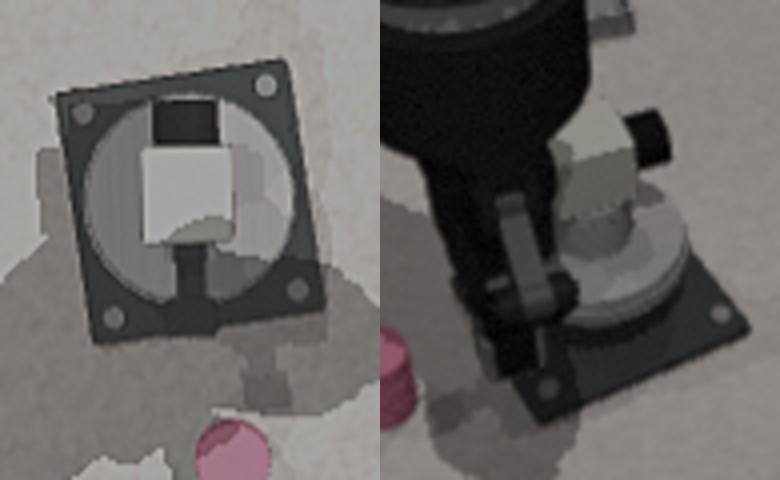

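The camera sits upright and centred on the seat with the lever raised, pointing toward -x with its pad at about (190,315) in the top crop. Now I'll press the pad with shut fingers.

```bash
python3 - <<'E'
from h import *
t=[.4545,.0132]
env.movel([*t,.20],rot=[180,0,180],max_speed=.2)
env.movel([*t,.115],max_speed=.12); env.sleep(.1)
print(env.current_ft_force(),env.current_ee_pos())
z=.115
while z>.0775:
    z-=.004
    r=env.movel([*t,z],max_speed=.03,threshold=14)
    print(round(z,4),r,np.round(env.current_ee_pos(),4),np.round(env.current_ft_force(),2))
    if r: break
env.sleep(.3);print(np.round(env.current_ft_force(),2),np.round(env.current_ee_pos(),4),env.current_time())
E
```

```text
[-0.46360878  0.04029851  0.68599312] [0.45511988 0.01310577 0.11568297]
0.111 False [0.4545 0.0133 0.1111] [-0.41  0.02 -0.27]
0.107 False [0.4543 0.0132 0.1068] [ 0.57  0.09 -0.31]
0.103 False [0.4543 0.0132 0.1028] [0.11 0.06 0.19]
0.099 False [0.4544 0.0132 0.0988] [ 0.16  0.19 -0.  ]
0.095 False [0.4548 0.0132 0.0948] [ 0.06 -0.35  0.01]
0.091 False [0.4549 0.0132 0.0908] [-1.28 -0.88  0.08]
0.087 False [0.4548 0.0132 0.0868] [-0.31  0.11  0.06]
0.083 False [0.4546 0.0132 0.0828] [-0.03 -0.05  0.08]
0.079 True [0.4547 0.0132 0.0805] [-4.3   0.54 19.74]
[-2.18 -0.49 16.36] [0.4546 0.0132 0.0806] 28.0333
```

There was no force until z = 0.0806, then 16–20 N. A raised pad should have resisted from about z = 0.10. I'll back off and check.

```bash
python3 - <<'E'
from h import *
env.movel([.4545,.0132,.17],max_speed=.15)
env.movel([.36,.16,.25],max_speed=.3)
for n in("side","top"): cv2.imwrite(f"pics/{n}6.png",cams.snapshot(n)[...,::-1])
a=np.hstack([crop(0,cv2.imread("pics/top6.png"),290,220,95,120,4),crop(0,cv2.imread("pics/side6.png"),225,200,100,120,4)]);cv2.imwrite("pics/c10.png",a)
print(env.current_time())
E
```

```text
29.675
```

View pics/c10.png

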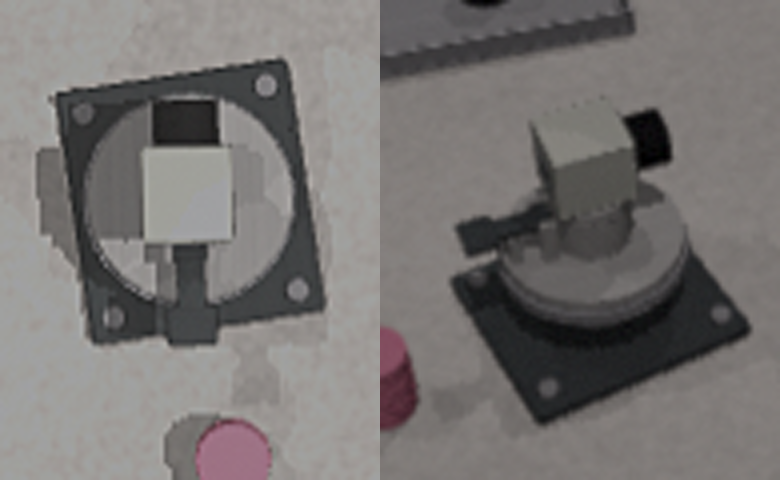

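View pics/side6.png

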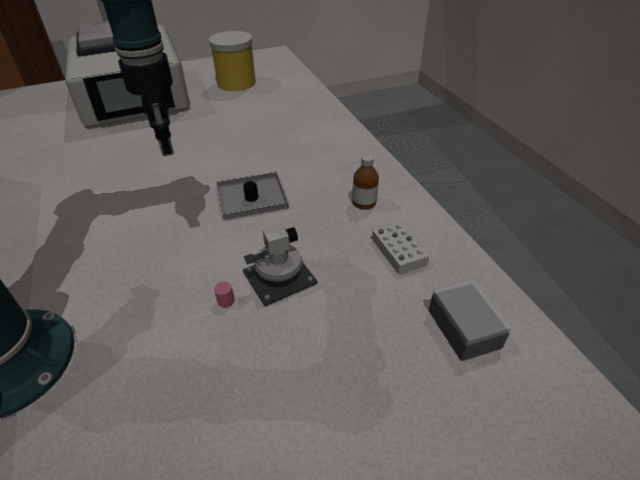

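```bash
python3 - <<'E'
from h import *
for name,c in (("side",[.50974,.01256]),("top",[.50804,.01476])):
  for a in (0,10,20,31):
    r=np.radians(a); L=np.array([[l*np.cos(r)+.024-.003*np.sin(r),.0,l*np.sin(r)+.028+.003*np.cos(r)] for l in(.023,.032,.041)])
    P=np.array([[c[0]-p[0],c[1],.05+p[2]] for p in L]); print(name,a,np.round(proj(name,P),1).tolist())
im=cv2.imread("pics/side6.png");x0,y0=235,245
t=cv2.imread("pics/top6.png")
A=cv2.resize(im[240:275,238:272],None,fx=11,fy=11,interpolation=cv2.INTER_NEAREST)
B=cv2.resize(t[278:313,322:356],None,fx=11,fy=11,interpolation=cv2.INTER_NEAREST)
cv2.imwrite("pics/c11.png",cv2.convertScaleAbs(np.hstack([A,B]),alpha=1.6))
E
```

```text
side 0 [[253.0, 256.1], [248.5, 257.4], [243.9, 258.6]]
side 10 [[253.3, 254.5], [248.7, 255.2], [244.0, 255.8]]
side 20 [[253.8, 252.9], [249.3, 252.9], [244.8, 252.9]]
side 31 [[254.8, 251.2], [250.6, 250.5], [246.4, 249.7]]
top 0 [[336.5, 296.1], [336.5, 301.3], [336.5, 306.5]]
top 10 [[336.5, 295.7], [336.4, 300.8], [336.4, 306.0]]
top 20 [[336.4, 294.8], [336.4, 299.8], [336.4, 304.8]]
top 31 [[336.4, 293.4], [336.3, 298.0], [336.3, 302.7]]
```

View pics/c11.png

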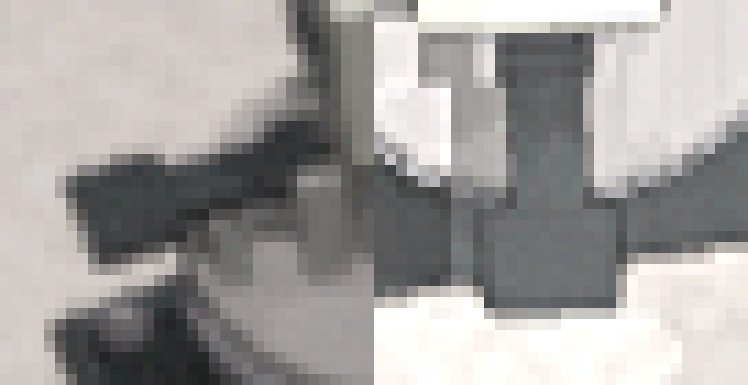

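In both views the pad matches the fully-down model: side (249,258) against (248.5,257.4), and top inner and outer edges 295.7 and 305.7 against 296.1 and 306.5. There is time for a second, confirming press to check that the lever stays at its stop.

```bash
python3 - <<'E'
from h import *
t=[.4535,.0132]
env.movel([*t,.17],max_speed=.3); env.movel([*t,.09],max_speed=.12); env.sleep(.1)
print(np.round(env.current_ft_force(),2))
for th in (3,22):
    r=env.movel([*t,.078],max_speed=.012,threshold=th); print(r,np.round(env.current_ee_pos(),4),np.round(env.current_ft_force(),2))
env.sleep(.2)
env.movel([*t,.17],max_speed=.12); env.movel([.36,.16,.25],max_speed=.3); env.sleep(.3)
for n in("side","top"): cv2.imwrite(f"pics/{n}7.png",cams.snapshot(n)[...,::-1])
a=np.hstack([crop(0,cv2.imread("pics/top7.png"),290,220,95,120,4),crop(0,cv2.imread("pics/side7.png"),225,200,100,120,4)]);cv2.imwrite("pics/c12.png",a)
print(env.current_time(),env.current_ft_force())
E
```

```text
[ 0.7  -0.14 -1.33]
True [0.4534 0.0132 0.0809] [0.03 0.54 6.14]
True [0.4534 0.0132 0.0806] [-2.71 -0.8  16.58]
34.6583 [ 0.34535364 -0.4431179   0.25154765]
```

View pics/c12.png

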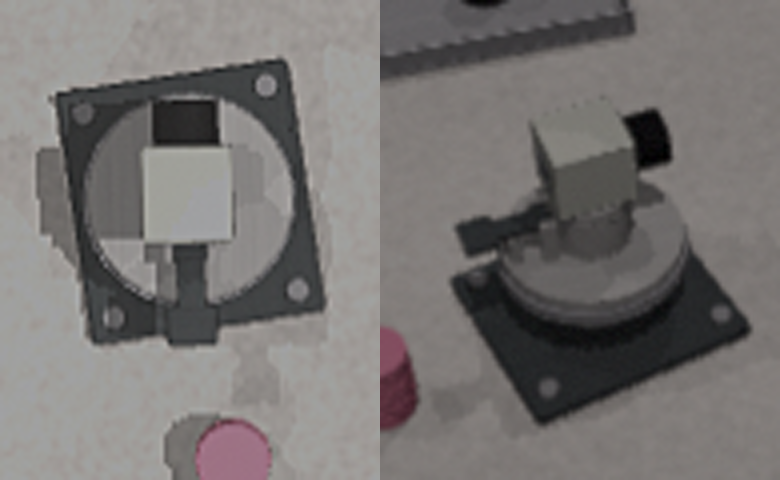

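View pics/top7.png

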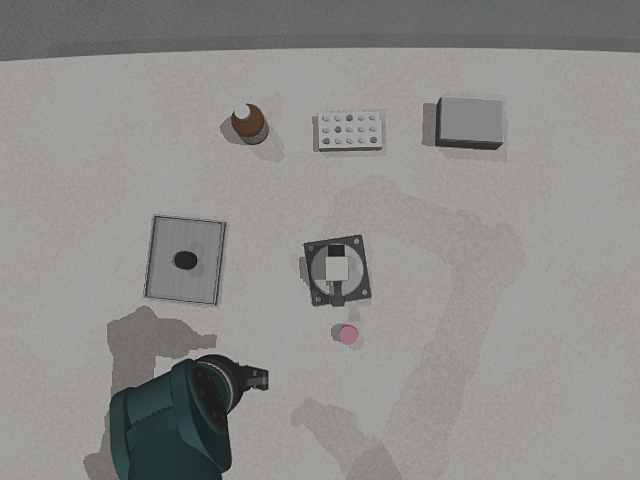

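The second press met a hard stop at z = 0.0809, against 0.081 expected for fully down. The cap is in the tray at (185,260), the camera is flat on the stand at (337,267), the bystanders haven't moved, and the arm is clear. Handing in.

```bash
python3 -c "
from workcell import env
env.hand_in(); print(env.current_time())"
```

```text
the job is handed in; nothing more can be done
the job is handed in; nothing more can be done
```

I moved the black dust cap from the ball to the steel tray, lowered the camera onto the ball with its lever raised, pressed the lever down, and handed the job in. The last clock reading, just before hand-in, was 34.7 s; hand-in reports no verdict.

- **Cap:** it stands in the middle of the tray, let go.
- **Camera:** it was never dropped. The flange met the seat at TCP z = 0.0935 m (0.0936 m expected), and it looks upright and centred in both views.
- **Lever:** the pad matches the fully-down position in both pictures, to within about a pixel. A second press stopped hard at 0.0809 m, against 0.081 m expected.
- **Bystanders and arm:** the bottle, tip box and rack look unmoved, and the arm is clear of everything.

**Checks that disagreed:**
- The two cameras differed by 2–3 mm on the stand and camera positions. The socket still went over the ball without any contact force.
- In the first lever press, the force read almost nothing between steps until the stop, instead of the 2–6 N expected. That is why I checked the lever again with pictures and a second press.

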